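# Level the stores balance

## Task

The three steel bar pieces on the two-tray bench balance are to be split into two lots of equal weight. Move pieces from tray to tray until both trays sit level with each other, with all three pieces standing upright on the trays.

Things in the scene. Friction and masses are not known exactly. Their poses are not given: they have to be found in the camera images.
- balance: grey bench balance, fixed, any yaw; origin at its foot centre, z up. Two dark trays, 150 (x) by 110 (y) mm, 6 mm rims, centred at y = +90 and -90 mm, clear between. Trays stay flat; one rises as the other sinks. Floors 100 mm over the origin when level, else up to 10 mm lower (heavy side) and higher (full from 160 g difference). Presses down softly (0.16 N/mm). One tray starts with 2 pieces, the other with 1
- slug_short: the shortest of three plain round pieces cut from the same steel bar, 32 mm diameter, 25 mm tall, about 160 g (weight goes with length, within 2 %); stands upright on a tray, starting about 37 mm from the tray's centre along the balance's x (+ or -), the tray's other half free or taken by another piece; origin at the centre of its underside, z up its axis
- slug_mid: the middle one of three plain round pieces cut from the same steel bar, 32 mm diameter, 50 mm tall, about 320 g (weight goes with length, within 2 %); stands upright on a tray, starting about 37 mm from the tray's centre along the balance's x (+ or -), the tray's other half free or taken by another piece; origin at the centre of its underside, z up its axis
- slug_long: the longest of three plain round pieces cut from the same steel bar, 32 mm diameter, 75 mm tall, about 480 g (weight goes with length, within 2 %); stands upright on a tray, starting about 37 mm from the tray's centre along the balance's x (+ or -), the tray's other half free or taken by another piece; origin at the centre of its underside, z up its axis

How it is judged:
By the outcome, as a careful person would: the job done as asked, in the order asked, and still so for the second after the job is handed in, with the robot touching nothing.
It also fails if it takes over 38 s, if anything falls off the work surface, if the arm or the gripper's body presses on something with over 40 N, if the wrist force passes 120 N, or if a joint passes its speed limit or range.

## Robot

A 6-joint arm with a two-finger parallel gripper is mounted at the origin on the work surface. World frame = base frame: x ahead of the robot, y to its left, z up, the work surface at z = 0. Lengths are in m, angles in rad, forces in N, time in s.
With the tool pointing down it reaches from about 0.3 to 1 m from the base axis. Payload 5.1 kg.
Tool frame: the origin (TCP) lies on the centre line of the jaws, within the pads' length; the fingertips stand 22 mm ahead of it and the grasp point (between the pads) lies 3 mm ahead of it; z points along the fingers, y is the line along which they close (so a half turn about z gives the same grasp; the last joint's range is limited). The gripper opens to 95 mm and grips with 3 to 60 N. Pads are 20 mm wide; open, the fingers measure 119 mm over their backs; the gripper's body (75 mm by 180 mm) begins 59 mm behind the grasp point.
Start: joints at [-1.33, 0.124, 1.65, -0, 1.367, -0.083], TCP at [0.207, -0.616, 0.237] pointing down, gripper open.
Joint ranges: [-2.61, 2.61], [-1.02, 2.33], [0.03, 2.71], [-1.35, 4.49], [0.32, 2.68], [-2.91, 2.91]. Speed limits (rad/s): [2.57, 2.57, 3.14, 3.14, 3.14, 3.14].

## Interface

Orientations are given as a rotation vector (axis times angle).
In Python, from rig import get_obs, vision, ticket gives the robot as it stands.
- The arm moves only by the tool send_rows, never from a script. Its argument "deltas" is a list that holds one entry, the list of rows, each a list of 7 numbers: the turn, a rotation vector about the tool's x, y, z in rad, then the shift along the tool's x, y, z in m, then the finger opening in m, from 0 to 0.0951. A call has 1 to 12 rows; each row shifts and turns the commanded pose from where the row before left it, along the tool's axes as they then stand; what a row does not reach is not made up. A row lasts 1/12 s, in which the tool goes at most 41.7 mm and 7.16 degrees, less where a joint would pass 70% of its speed; a pose out of reach is approached as far as the arm can. A call with a gripper value outside its range is refused whole. The fingers move at their own pace and stop on an object; "newtons" is the grip in N (left out, the last holds). Time passes only in rows, so rows that do not move let the fingers close. It gives the time, the measured TCP pose, the force, the opening and the grip force at its end, in the units of the state.
- get_obs(): the state, without advancing time (a new reading comes with each control period).
- vision.read_camera(name): name is "scene" or "top"; returns the picture (384x512x3 uint8, red, green, blue); there is no depth.
- vision.camera_model(name): a dict with "intrinsics" (3x3 intrinsics, pixels), "R" (3x3) and "t" (3): a world point X has camera coordinates R X + t. Camera axes: x right, y down, z forward; pixel columns grow to the right and rows downward; lengths in m; the calibration is good to about 2 mm. A picture is of the moment at which its call begins. camera_model takes no time and is no camera call.
- ticket.sign_off(): hands the job in; it is judged then, once.
Trained networks look in the newest picture that a camera, given by its name, has taken for a name from the list of things; names that differ only in an ending like _2 or _b are one class to them, and where a whole thing is asked for, a point or a joint stands for the part that bears it (a point fixed in the world has none). Each returns a list of dicts, best first, with "conf" (0 to 1); they miss things now and then, are a little off and sometimes report something else, mostly with a low value. They report only what shows in the picture. A call takes as long as a camera call.
- vision.outline_of(target, camera): "region" (384x512 bool, what is visible of it).
- vision.tip_of(target, camera): "position" ([x, y, z] in m, in world coordinates, good to about 4 mm: a listed point, or the origin of a listed thing).
The state is a dict: "t": time; "joint_positions": joint angles; "dq": joint speeds; "effort": joint torques, N m; "tool_pos": TCP position; "eef_rot": TCP orientation; "ft_force": force on the tool from outside, world axes, zero at the start; "torque": the same for the moment, N m; "finger_gap": finger opening in m; "grasp_force": force on a finger pad.
Only numpy, scipy, OpenCV 4.12 (cv2) and the standard library are available. Lean on these libraries where they do the work, as an engineer would, in place of code of your own. Each camera call takes 0.05 s, during which the arm holds its last target. There are 200 camera calls.

## Working session

There is one attempt and no reset: what is moved stays moved. The work goes in short steps, Python scripts to look and compute and a tool call to move; the robot and the scene stay as the last step left them, time stands still between calls to the robot, and variables do not carry over. Pictures are saved under pics/ and viewed, at most 10 in all, crops included, and the job is handed in when it is done.

Besides the shell and the picture viewer there is one more tool, called after "Call:" in YAML: its name, and indented under it one key for each argument. send_rows: Moves the arm, as the interface text tells. Its arguments: {"type":"object","properties":{"deltas":{"type":"array"},"newtons":{"type":"number"}},"required":["deltas"]}

```bash
mkdir -p pics; python3 - <<'E'
from rig import get_obs, vision
import cv2,numpy as np
o=get_obs(); print(o['t'],o['tool_pos'],o['eef_rot'],o['finger_gap'])
ims=[]
for c in("scene","top"):
    im=vision.read_camera(c); ims.append(im)
    for n in("balance","slug_short","slug_mid","slug_long"):
        print(c,n,[(np.round(d['position'],3).tolist(),round(d['conf'],2)) for d in vision.tip_of(n,c)][:3])
    m=vision.camera_model(c); print(np.round(m['intrinsics'],1).tolist(),np.round(m['R'],3).tolist(),np.round(m['t'],3).tolist())
cv2.imwrite('pics/a.png',cv2.resize(np.vstack(ims)[:,:,::-1],(400,600)) if 0 else cv2.resize(np.hstack(ims)[:,:,::-1],(800,300)))
cv2.imwrite('pics/top.png',cv2.resize(ims[1][:,:,::-1],(800,600)))
E
```

```text
0.0 [ 0.20661572 -0.61566863  0.23539457] [-3.09849042e+00 -5.06033690e-01  2.46676941e-04] 0.09558230123222222
scene balance [([0.586, 0.104, -0.001], 0.84)]
scene slug_short [([0.516, 0.049, 0.111], 0.56)]
scene slug_mid [([0.669, 0.168, 0.089], 0.89), ([0.688, 0.094, 0.092], 0.17)]
scene slug_long [([0.686, 0.098, 0.09], 0.58)]
[[371.2, 0.0, 251.3], [0.0, 371.2, 187.9], [0.0, 0.0, 1.0]] [[0.42, 0.907, -0.002], [0.759, -0.353, -0.547], [-0.497, 0.228, -0.837]] [-0.281, -0.364, 0.988]
top balance [([0.595, 0.106, 0.001], 0.83)]
top slug_short [([0.51, 0.047, 0.113], 0.64)]
top slug_mid [([0.669, 0.169, 0.089], 0.73)]
top slug_long [([0.686, 0.094, 0.085], 0.92)]
[[354.9, 0.0, 256.0], [0.0, 354.9, 186.3], [0.0, 0.0, 1.0]] [[0.008, -1.0, 0.002], [-0.975, -0.009, -0.223], [0.223, -0.0, -0.975]] [0.024, 0.577, 0.601]
```

View pics/a.png

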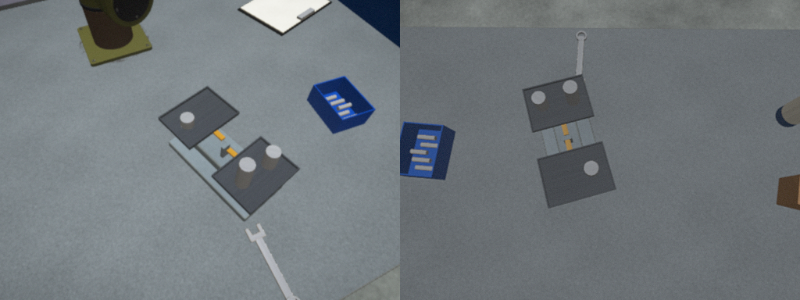

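View pics/top.png

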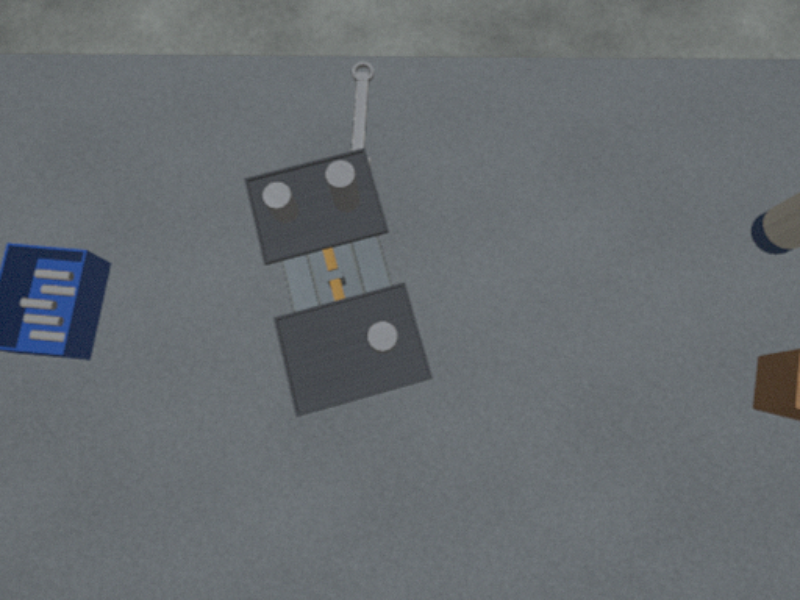

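The near tray holds the short piece (top view px 382,335). The far, low tray holds mid (277,195) and long (340,173). Moving mid to the free half of the near tray, at about (0.494, 0.119), gives 480 g against 480 g.

Call:
send_rows:
  deltas:
    - [[0,0,-0.06,0.04,0.0013,0,0.095],[0,0,-0.06,0.04,0.0013,0,0.095],[0,0,-0.06,0.04,0.0013,0,0.095],[0,0,-0.06,0.04,0.0013,0,0.095],[0,0,-0.06,0.04,0.0013,0,0.095],[0,0,-0.06,0.04,0.0013,0,0.095],[0,0,-0.06,0.04,0.0013,0,0.095],[0,0,-0.06,0.04,0.0013,0,0.095],[0,0,-0.06,0.04,0.0013,0,0.095],[0,0,-0.06,0.04,0.0013,0,0.095],[0,0,-0.06,0.04,0.0013,0,0.095],[0,0,-0.06,0.04,0.0013,0,0.095]]

```text
t: 1.5
tool_pos: [0.5903, -0.3411, 0.2367]
eef_rot: [2.721, 1.57, 0.0]
ft_force: [0.4, -0.8, -0.4]
finger_gap: 0.0951
grasp_force: 0.0
```

Call:
send_rows:
  deltas:
    - [[0,0,-0.06,0.04,0.0013,0,0.095],[0,0,-0.06,0.04,0.0013,0,0.095],[0,0,-0.06,0.04,0.0013,0,0.095],[0,0,-0.06,0.04,0.0013,0,0.095],[0,0,-0.06,0.04,0.0013,0,0.095],[0,0,-0.06,0.04,0.0013,0,0.095],[0,0,-0.06,0.04,0.0013,0,0.095],[0,0,-0.06,0.04,0.0013,0,0.095],[0,0,-0.06,0.04,0.0013,0,0.095],[0,0,-0.06,0.04,0.0013,0,0.095],[0,0,-0.06,0,0,0,0.095],[0,0,0,0,0,0,0.095]]

```text
t: 2.5
tool_pos: [0.7014, 0.0379, 0.2366]
eef_rot: [2.063, 2.369, -0.0]
ft_force: [0.2, -0.4, -0.4]
finger_gap: 0.095
grasp_force: 0.0
```

```bash
cat > h.py <<'E'
from rig import get_obs, vision
import numpy as np, cv2
from scipy.spatial.transform import Rotation as R
def rel(p):
    o=get_obs(); r=R.from_rotvec(o['eef_rot']); x=r.as_matrix()[:,0]
    print('t',round(o['t'],2),'tcp',np.round(o['tool_pos'],4),'xang',np.degrees(np.arctan2(x[1],x[0])).round(2),'z',r.as_matrix()[:,2].round(3),'gap',o['finger_gap'],'F',np.round(o['ft_force'],1))
    print('shift',r.inv().apply(np.array(p)-o['tool_pos']).round(4))
E
python3 - <<'E'
from h import *
for c in("scene","top"):
    im=vision.read_camera(c)
    cv2.imwrite(f'pics/b_{c}.png',im[:,:,::-1])
    for n in("balance","slug_short","slug_mid","slug_long"):
        print(c,n,[(np.round(d['position'],3).tolist(),round(d['conf'],2)) for d in vision.tip_of(n,c)][:2])
rel([0.669,0.1685,0.126])
E
```

```text
scene balance [([0.586, 0.106, -0.0], 0.63)]
scene slug_short [([0.516, 0.048, 0.111], 0.61)]
scene slug_mid []
scene slug_long []
top balance []
top slug_short []
top slug_mid []
top slug_long []
t 3.0 tcp [0.7015 0.0345 0.2367] xang 97.54 z [-0.  0. -1.] gap 0.09481364162653945 F [-0.3  0.2 -0.6]
shift [ 0.1371 -0.0146  0.1107]
```

Call:
send_rows:
  deltas:
    - [[0,0,-0.119,0,0,0,0.095],[0,0,0,0.035,0.0005,0,0.095],[0,0,0,0.035,0.0005,0,0.095],[0,0,0,0.035,0.0005,0,0.095],[0,0,0,0.033,0,0,0.095],[0,0,0,0,0,0,0.095],[0,0,0,0,0,0.02,0.095],[0,0,0,0,0,0.02,0.095],[0,0,0,0,0,0,0.095],[0,0,0,0,0,0,0.095]]

```text
t: 3.83
tool_pos: [0.6678, 0.1686, 0.1951]
eef_rot: [-1.924, -2.481, 0.004]
ft_force: [-0.4, 0.1, 0.4]
finger_gap: 0.0951
grasp_force: 0.0
```

```bash
python3 - <<'E'
from h import *
for c in("scene","top"):
    im=vision.read_camera(c)
    cv2.imwrite(f'pics/b_{c}.png',im[:,:,::-1])
    for n in("slug_mid","slug_long"):
        print(c,n,[(np.round(d['position'],3).tolist(),round(d['conf'],2)) for d in vision.tip_of(n,c)][:2])
rel([0.669,0.1685,0.126])
a=cv2.imread('pics/b_scene.png')[60:300,170:410]; cv2.imwrite('pics/b.png',cv2.resize(a,(600,600)))
E
```

```text
scene slug_mid [([0.672, 0.167, 0.09], 0.68)]
scene slug_long [([0.685, 0.097, 0.088], 0.92)]
top slug_mid []
top slug_long [([0.684, 0.092, 0.085], 0.88)]
t 4.13 tcp [0.6693 0.1691 0.1983] xang 104.42 z [ 0.002  0.    -1.   ] gap 0.09471055932577677 F [ 0.2 -0.5 -0.3]
shift [-0.0005 -0.0006  0.0723]
```

View pics/b.png

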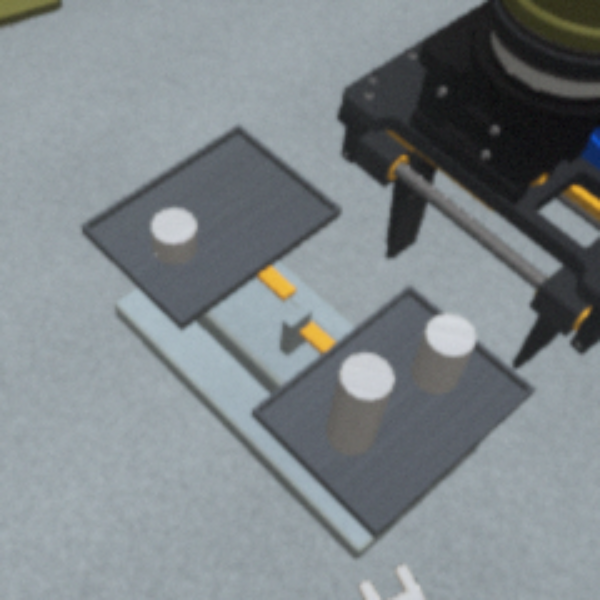

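The open fingers straddle mid (crop px 445,350) and close across the line of the pieces, well clear of long (360,400). I'll go down and grip.

Call:
send_rows:
  deltas:
    - [[0,0,0,0,0,0.018,0.095],[0,0,0,0,0,0.018,0.095],[0,0,0,0,0,0.018,0.095],[0,0,0,0,0,0.016,0.095],[0,0,0,0,0,0,0.06],[0,0,0,0,0,0,0.045],[0,0,0,0,0,0,0.04],[0,0,0,0,0,0,0.035],[0,0,0,0,0,0,0.025],[0,0,0,0,0,0,0.02],[0,0,0,0,0,0,0.02],[0,0,0,0,0,0,0.02]]
  newtons: 25

```text
t: 5.13
tool_pos: [0.6687, 0.1693, 0.1271]
eef_rot: [1.924, 2.483, 0.001]
ft_force: [-0.3, -0.3, 0.4]
finger_gap: 0.0467
grasp_force: 0.0
```

Call:
send_rows:
  deltas:
    - [[0,0,0,0,0,0,0.02],[0,0,0,0,0,0,0.02],[0,0,0,0,0,0,0.02],[0,0,0,0,0,0,0.02]]

```text
t: 5.47
tool_pos: [0.6688, 0.1693, 0.1268]
eef_rot: [1.924, 2.483, 0.001]
ft_force: [1.4, 0.9, 0.1]
finger_gap: 0.0315
grasp_force: 25.0
```

Call:
send_rows:
  deltas:
    - [[0,0,0,0,0,-0.01,0.02],[0,0,0,0,0,-0.018,0.02],[0,0,0,0,0,-0.02,0.02],[0,0,0,0,0,-0.02,0.02],[0,0,0,0,0,-0.012,0.02],[0,0,0,0,-0.02,0,0.02],[0,0,0,0,-0.03,0,0.02],[0,0,0,0,-0.03,0,0.02],[0,0,0,0,-0.03,0,0.02],[0,0,0,-0.002,-0.03,0,0.02],[0,0,0,-0.002,-0.025,0,0.02],[0,0,0,0,-0.015,0,0.02]]

```text
t: 6.47
tool_pos: [0.4923, 0.1198, 0.2058]
eef_rot: [-1.924, -2.482, 0.003]
ft_force: [0.2, -0.3, -2.5]
finger_gap: 0.0317
grasp_force: 25.0
```

Call:
send_rows:
  deltas:
    - [[0,0,0,0,0,0,0.02],[0,0,0,0,0,0,0.02]]

```text
t: 6.63
tool_pos: [0.4948, 0.1204, 0.2066]
eef_rot: [1.925, 2.483, 0.001]
ft_force: [-0.4, -0.6, -2.8]
finger_gap: 0.0316
grasp_force: 25.0
```

```bash
python3 - <<'E'
from h import *
for c in("scene","top"):
    im=vision.read_camera(c)
    cv2.imwrite(f'pics/c_{c}.png',im[:,:,::-1])
    for n in("slug_short","slug_mid","slug_long","balance"):
        print(c,n,[(np.round(d['position'],3).tolist(),round(d['conf'],2)) for d in vision.tip_of(n,c)][:2])
rel([0.494,0.119,0.147])
a=cv2.imread('pics/c_scene.png')[60:300,170:410]; cv2.imwrite('pics/c.png',cv2.resize(a,(600,600)))
E
```

```text
scene slug_short [([0.516, 0.049, 0.111], 0.63)]
scene slug_mid [([0.495, 0.118, 0.17], 0.76)]
scene slug_long [([0.682, 0.099, 0.093], 0.62)]
scene balance [([0.586, 0.107, -0.0], 0.64)]
top slug_short [([0.509, 0.048, 0.113], 0.6)]
top slug_mid []
top slug_long [([0.686, 0.093, 0.084], 0.64)]
top balance [([0.591, 0.106, -0.0], 0.98)]
t 7.13 tcp [0.4954 0.1206 0.2065] xang 104.44 z [-0. -0. -1.] gap 0.03163245316672491 F [-0.2  0.2 -2.7]
shift [-0.0012 -0.0018  0.0595]
```

View pics/c.png

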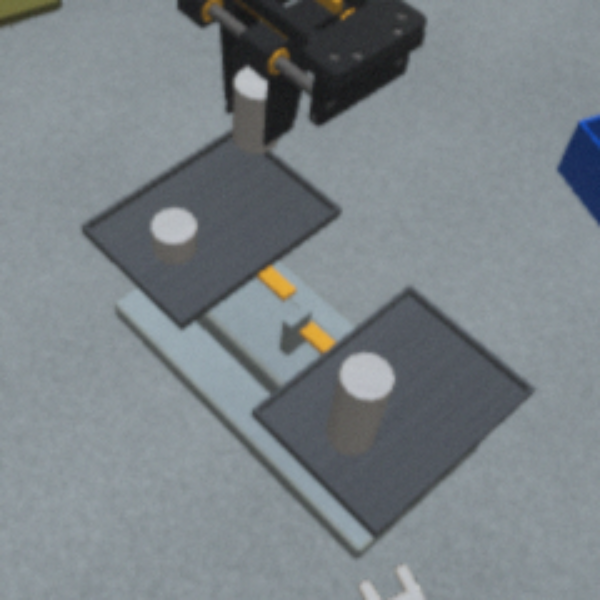

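Mid hangs upright in the gripper (crop px 250,110) over the free half of the near tray. I'll lower it to contact, then follow the tray down.

Call:
send_rows:
  deltas:
    - [[0,0,0,-0.001,-0.002,0.01,0.02],[0,0,0,0,0,0.015,0.02],[0,0,0,0,0,0.015,0.02],[0,0,0,0,0,0.01,0.02],[0,0,0,0,0,0.006,0.02],[0,0,0,0,0,0.004,0.02],[0,0,0,0,0,0.003,0.02],[0,0,0,0,0,0.002,0.02],[0,0,0,0,0,0.002,0.02],[0,0,0,0,0,0,0.02],[0,0,0,0,0,0,0.02],[0,0,0,0,0,0,0.02]]

```text
t: 8.13
tool_pos: [0.494, 0.1191, 0.1403]
eef_rot: [1.924, 2.482, 0.002]
ft_force: [-0.3, 0.0, -0.4]
finger_gap: 0.0315
grasp_force: 25.0
```

Call:
send_rows:
  deltas:
    - [[0,0,0,0,0,0,0.02],[0,0,0,0,0,0,0.02]]

```text
t: 8.3
tool_pos: [0.494, 0.1191, 0.1401]
eef_rot: [1.924, 2.482, 0.001]
ft_force: [-0.0, 0.8, -0.9]
finger_gap: 0.0319
grasp_force: 25.0
```

Call:
send_rows:
  deltas:
    - [[0,0,0,0,0,0.0015,0.02],[0,0,0,0,0,0.0015,0.02],[0,0,0,0,0,0,0.02],[0,0,0,0,0,0,0.02],[0,0,0,0,0,0,0.036],[0,0,0,0,0,0,0.04],[0,0,0,0,0,0,0.05],[0,0,0,0,0,0,0.06],[0,0,0,0,0,0,0.07],[0,0,0,0,0,0,0.07],[0,0,0,0,0,0,0.07],[0,0,0,0,0,0,0.07]]

```text
t: 9.3
tool_pos: [0.4935, 0.119, 0.1366]
eef_rot: [-1.925, -2.483, 0.0]
ft_force: [-0.3, -0.5, -0.8]
finger_gap: 0.069
grasp_force: 0.0
```

Call:
send_rows:
  deltas:
    - [[0,0,0,0,0,0,0.07],[0,0,0,0,0,-0.01,0.07],[0,0,0,0,0,-0.02,0.07],[0,0,0,0,0,-0.03,0.07],[0,0,0,0,0,-0.03,0.07],[0,0,0,0,0,-0.02,0.07],[0,0,0,-0.03,-0.03,0,0.07],[0,0,0,0,-0.03,0,0.07],[0,0,0,0,-0.03,0,0.07],[0,0,0,0,0,0,0.07],[0,0,0,0,0,0,0.07],[0,0,0,0,0,0,0.07]]

```text
t: 10.3
tool_pos: [0.4148, 0.0683, 0.2476]
eef_rot: [1.924, 2.482, 0.002]
ft_force: [-0.6, -0.1, -0.2]
finger_gap: 0.0701
grasp_force: 0.0
```

```bash
python3 - <<'E'
from h import *
for c in("scene","top"):
    im=vision.read_camera(c)
    cv2.imwrite(f'pics/d_{c}.png',im[:,:,::-1])
    for n in("slug_short","slug_mid","slug_long"):
        print(c,n,[(np.round(d['position'],3).tolist(),round(d['conf'],2)) for d in vision.tip_of(n,c)][:2])
rel([0.494,0.119,0.147])
a=cv2.imread('pics/d_scene.png')[60:300,170:410]; cv2.imwrite('pics/d.png',cv2.resize(a,(600,600)))
E
```

```text
scene slug_short [([0.517, 0.046, 0.102], 0.7)]
scene slug_mid []
scene slug_long [([0.686, 0.098, 0.101], 0.8), ([0.588, 0.106, -0.002], 0.73)]
top slug_short [([0.512, 0.046, 0.103], 0.66)]
top slug_mid []
top slug_long [([0.683, 0.096, 0.095], 0.94), ([0.511, 0.048, 0.101], 0.33)]
t 10.7 tcp [0.4145 0.0683 0.2465] xang 104.45 z [-0.001  0.    -1.   ] gap 0.07000440950151247 F [ 0.9  0.3 -0.3]
shift [0.0292 0.0897 0.0994]
```

View pics/d.png

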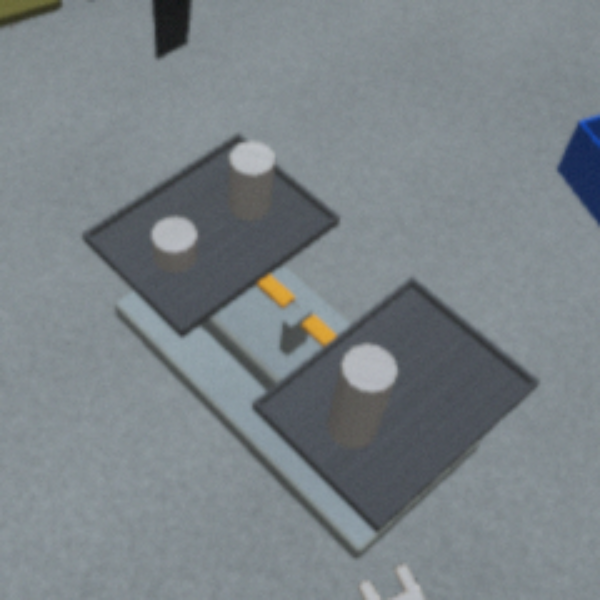

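All three pieces stand upright: short (175,240) and mid (250,180) on the near tray, long (360,400) on the far tray. Both floors read about 0.10 m, so the trays are level, and the gripper is clear.

```bash
python3 -c "
from rig import ticket; print(ticket.sign_off())"
```

```text
the job is handed in; nothing more can be done
None
```

Job handed in after about 11 s of robot time: mid was moved to the tray with short, long stayed alone on the other tray, and in the last pictures both trays sat level to within a few millimetres with all three pieces upright.

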